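# Press the ratchet and the wrench back into their tray cutouts

### The arm

A 6-joint arm with a two-finger parallel gripper is mounted at the origin on a cart in front of the work surface, level with it; the furniture and walls round the work are solid. World frame = base frame: x ahead of the robot, y to its left, z up, the work surface at z = 0. Lengths are in m, angles in rad, forces in N, time in s.
With the tool pointing down it reaches from about 0.25 to 0.775 m from the base axis. Payload 4 kg.
Tool frame: the origin (TCP) lies on the centre line of the jaws, within the pads' length; the fingertips stand 25 mm ahead of it and the grasp point (between the pads) lies 6 mm ahead of it; z points along the fingers, y is the line along which they close (so a half turn about z gives the same grasp; the last joint's range is limited). The gripper opens to 94 mm and grips with 3 to 60 N. Pads are 16 mm wide; open, the fingers measure 119 mm over their backs; the gripper's body (75 mm by 177 mm) begins 78 mm behind the grasp point.
Start: joints at [1.137, 0.087, 1.371, -0, 1.684, -0.103], TCP at [0.179, 0.52, 0.231] pointing down, gripper open.
Joint ranges: [-3.1, 3.1], [-0.76, 2.03], [0.27, 2.55], [-1.08, 4.22], [0.17, 2.65], [-2.57, 2.57]. Speed limits (rad/s): [2.79, 2.79, 3.14, 3.14, 3.14, 3.14].

### API

Orientations are given as [roll, pitch, yaw] about the fixed x, y, z axes, in that order (R = Rz(yaw) Ry(pitch) Rx(roll)).
In Python, from bench import robot, imaging gives the robot as it stands. The module is installed in compiled form; this text tells all that it offers.
- The arm moves only by the tool drive_tool, never from a script. Its argument "series" is a list of rows, each a list of 3 entries, a list of its own where there are three numbers: the finger opening in m, from 0 to 0.094, then the shift along the tool's x, y, z in m, then the turn, a rotation vector about the tool's x, y, z in rad. A call has 1 to 5 rows; each row is the pose to reach, as a shift and turn from the pose commanded when the call began, along the tool's axes at that moment; what a row does not reach only later rows make up. A row lasts 1/8 s, in which the tool goes at most 62.5 mm and 10.7 degrees, less where a joint would pass 70% of its speed; a pose out of reach is approached as far as the arm can. A call with a gripper value outside its range is refused whole. The fingers move at their own pace and stop on an object; the grip force is fixed at half the most. Time passes only in rows, so rows that repeat a pose let the fingers close. It gives the time, the measured TCP pose, the force, the opening and the grip force at its end, in the units of the state.
- robot.get_obs(): the state, without advancing time (a new reading comes with each control period).
- imaging.snapshot(name): name is "side" or "top"; returns the picture (400x640x3 uint8, red, green, blue); there is no depth.
- imaging.get_calibration(name): a dict with "intrinsics" (3x3 intrinsics, pixels), "position" and "rotation" of the camera in the world. Camera axes: x right, y up, looking along -z (the intrinsics and any distortion apply to the point x, -y, -z); pixel columns grow to the right and rows downward; lengths in m; the calibration is good to about 2 mm. A picture is of the moment at which its call begins. get_calibration takes no time and is no camera call.
- robot.close_job(): hands the job in; it is judged then, once.
The state is a dict: "time": time; "joint_positions": joint angles; "qvel": joint speeds; "joint_torque": joint torques, N m; "tool_pos": TCP position; "ee_rot": TCP orientation; "wrist_force": force on the tool from outside, world axes, zero at the start; "wrist_torque": the same for the moment, N m; "width": finger opening in m; "finger_force": force on a finger pad.
Only numpy, scipy, OpenCV 4.12 (cv2) and the standard library are available. Lean on these libraries where they do the work, as an engineer would, in place of code of your own. Each camera call takes 0.05 s, during which the arm holds its last target. There are 200 camera calls.

### The job

Put the ratchet and the combination wrench back into the tool tray: lay each in the cutout of its own shape, the matching way round, and press it down past the snap lugs until it lies fully home on the bottom of its cutout. Leave the other things on the bench where they are.

Things in the scene. Friction and masses are not known exactly. Their poses are not given: they have to be found in the camera images.
- ratchet: Socket ratchet, loose, 174 mm long, 0.26 kg: round black ribbed rubber handle (20 mm diameter), steel neck, flat round steel head with a drive square on its upper face. Lies drive square up, and goes into the tray that way up. Origin on its underside below the centre of mass; x points along it to the head, z up. Butt end at x = -96 mm, handle to +25 mm, neck to +44 mm.
- ratchet_grip (a point): Point on the ratchet handle's axis at the centre of mass, 10 mm above its underside; the place to grasp, across the 20 mm handle. Axes as ratchet.
- ratchet_head (a point): Point in the middle of the ratchet's head, 61 mm from ratchet_grip along x, at the same height. The head is 34 mm in diameter and 22 mm high from the underside, the 10 mm drive square stands 10 mm above that. Axes as ratchet.
- ratchet_tail (a point): Point on the handle's axis 10 mm short of its butt end, 86 mm from ratchet_grip along -x, at the same height. Axes as ratchet.
- wrench: Flat steel combination wrench, loose, 179 mm long, 0.16 kg: open jaws at one end, plain shank 14 mm wide and 8 mm thick, closed ring at the other end. Lies flat. Origin on its underside near the centre of mass; x points along it to the open jaws, z up. Jaw tip at x = +81 mm, ring end at -98 mm.
- wrench_grip (a point): Centre of the wrench's shank (half-way up, 4 mm above the underside) near the centre of mass; the place to grasp, across the 14 mm shank. Axes as wrench.
- wrench_head (a point): Centre of the open-jaw head, 62 mm from wrench_grip along x, at the same height. The head is 38 mm wide and 10 mm thick, its mouth 16 mm wide and turned by 15 degrees. Axes as wrench.
- wrench_tail (a point): Centre of the ring end (28 mm diameter, 10 mm thick, hole 17 mm), 84 mm from wrench_grip along -x, at the same height. Axes as wrench.
- tool_tray: Fixed tray, dark foam in a black tub, 232 (x) by 158 mm (y), top face 32 mm above the bench. Origin at its centre on the bench, z up. Two cutouts along x: the ratchet's (keyhole) at y = +38 mm, head end to +x; the wrench's at y = -38 mm, jaw end to -x. Each is 2.5 mm larger than its tool all round, top edges sloped back 2.5 mm over 3 mm of depth.
- tray_channel (a point): Centre of the finger channel that crosses the whole tray along the tray's y, under both seats: 52 mm wide (along the tray's x), floor (this point) 8 mm above the bench, open at both sides. Gripper fingers fit in it beside a handle and may open fully. Four fixed sockets stand between the cutouts, outside the channel, 44 mm above the bench.
- ratchet_seat (a point): Fixed point of the tray, 18 mm above the bench, where ratchet_grip comes when the ratchet is fully home on the cutout's floor (8 mm above the bench). x points along the cutout to the head end, z up. The handle's top is then 28 mm above the bench.
- wrench_seat (a point): Fixed point of the tray, 19 mm above the bench, where wrench_grip comes when the wrench is fully home on the cutout's floor (15 mm above the bench). x points along the cutout to the jaw end (opposite to the tray's x), z up. The shank's top is then 23 mm above the bench.
- ratchet_lugs (a point): Point midway between two sprung snap lugs (grey, rounded, 22 mm long) that face each other across the ratchet cutout, 38 mm from ratchet_seat towards the tail, 25 mm above the bench; they overlap the handle by 2 mm a side. About 10 N pressed down on the handle at the seat, where the channel leaves room for fingers, snaps it past them to the floor; unpressed it stops on them, about 12 mm high here.
- wrench_lugs (a point): Point midway between the two sprung snap lugs of the wrench cutout, 38 mm from wrench_seat towards the ring end, 27 mm above the bench; they overlap the shank by 1.5 mm a side. About 10 N pressed down on the shank at the seat, where the channel leaves room for fingers, snaps it past them to the floor; unpressed it stops on them, about 12 mm high here.
- tape_roll: Roll of masking tape lying flat, 92 mm diameter, 24 mm high; bystander, leave it. Origin at the centre of its underside.
- soda_can: Empty drink can, 67 mm diameter, 116 mm high; bystander, leave it. Origin at the centre of its underside.
- note_pad: Small block of notes, 28 x 51 x 10 mm; bystander, leave it. Origin at the centre of its underside.

How it is judged:
At the end, for the whole second after the job is handed in: Ratchet and wrench each lie in their own cutout, head to the head end, snapped past the lugs: grasp point within 6 mm of the seat point seen from above, in line with the cutout within 0.06 rad, and grasp point, head and tail all within 4 mm of the seated height; both at rest and released (horizontal distance between ratchet_grip and ratchet_seat below 0.006 m and angle between the x axis of ratchet_grip and the x axis of ratchet_seat, either way round below 0.06 rad and x of ratchet_head in the frame of ratchet_seat above 0.03 m and z of ratchet_grip in the frame of ratchet_seat between -0.004 and 0.004 m and z of ratchet_head in the frame of ratchet_seat between -0.004 and 0.004 m and z of ratchet_tail in the frame of ratchet_seat between -0.004 and 0.004 m and linear speed of each of ratchet, wrench below 0.02 m/s and horizontal distance between wrench_grip and wrench_seat below 0.006 m and angle between the x axis of wrench_grip and the x axis of wrench_seat, either way round below 0.06 rad and x of wrench_head in the frame of wrench_seat above 0.03 m and z of wrench_grip in the frame of wrench_seat between -0.004 and 0.004 m and z of wrench_head in the frame of wrench_seat between -0.004 and 0.004 m and z of wrench_tail in the frame of wrench_seat between -0.004 and 0.004 m); the robot touches nothing.
It fails at once if the tape roll is pushed away by more than 3 cm (distance of tape_roll from where it was at the start of the episode above 0.03 m).
It fails at once if the drink can is pushed away by more than 3 cm (distance of soda_can from where it was at the start of the episode above 0.03 m).
It fails at once if the block of notes is pushed away by more than 3 cm (distance of note_pad from where it was at the start of the episode above 0.03 m).
It also fails if it takes over 72 s, if anything falls off the work surface, if the arm or the gripper's body presses on something with over 40 N, if the wrist force passes 120 N, or if a joint passes its speed limit or range.

## Working session

There is one attempt and no reset: what is moved stays moved. The work goes in short steps, Python scripts to look and compute and a tool call to move; the robot and the scene stay as the last step left them, time stands still between calls to the robot, and variables do not carry over. Pictures are saved under pics/ and viewed, at most 12 in all, crops included, and the job is handed in when it is done.

Besides the shell and the picture viewer there is one more tool, called after "Call:" as a command line: name --argument value ..., lists and objects as JSON in quotes. drive_tool: Moves the arm, as the interface text tells. Its arguments: {"type":"object","properties":{"series":{"type":"array"}},"required":["series"]}

```bash
mkdir -p pics
python3 - <<'E'
from bench import robot, imaging
import cv2
for n in ("top","side"):
    im=imaging.snapshot(n); cv2.imwrite(f"pics/{n}0.png",im[:,:,::-1])
    c=imaging.get_calibration(n); print(n,c)
o=robot.get_obs(); print(o)
E
```

```text
top {'intrinsics': array([[503.84240853,   0.        , 314.82982762],
       [  0.        , 503.84240853, 203.05087273],
       [  0.        ,   0.        ,   1.        ]]), 'position': array([ 0.50148031, -0.09037969,  1.46497553]), 'rotation': array([ 0.11394813,  0.03369715, -1.56935446])}
side {'intrinsics': array([[469.39381915,   0.        , 324.07151108],
       [  0.        , 469.39381915, 198.55969902],
       [  0.        ,   0.        ,   1.        ]]), 'position': array([0.4123886 , 0.85814283, 0.76190908]), 'rotation': array([ 0.90693789, -0.0050592 , -2.87915795])}
{'time': 0.1, 'joint_positions': array([ 1.13690112e+00,  8.78650360e-02,  1.37209874e+00,  7.03267526e-06,
        1.68361133e+00, -1.03098290e-01]), 'qvel': array([-0.00068357, -0.00180259, -0.00263402,  0.00044092,  0.00144923,
       -0.001926  ]), 'joint_torque': array([ 1.81111111e-03, -3.41252339e+01, -3.03301585e+01,  7.18577136e-02,
        3.04229278e-02, -8.74097645e-05]), 'tool_pos': array([0.17844906, 0.51976946, 0.22943218]), 'ee_rot': array([-3.13962144e+00, -2.10978218e-04,  2.81079631e+00]), 'wrist_force': array([ 0.45313989, -0.14068833, -0.92841087]), 'wrist_torque': array([-0.00912231,  0.07022134,  0.01398197]), 'finger_force': 0.0, 'width': 0.09438708718897895}
```

View pics/top0.png

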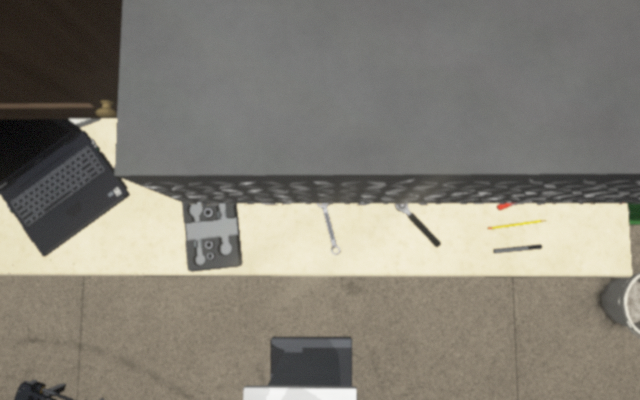

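View pics/side0.png

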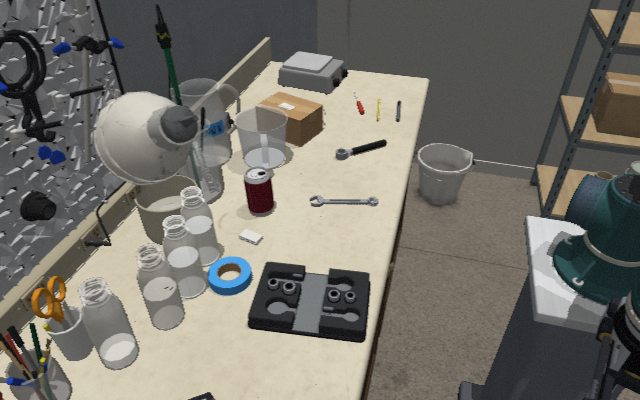

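The side view shows the tray near (310,300), the wrench from (316,201) to (375,201) with its jaws on the left, the ratchet with its head at (342,154) and butt at (385,143), the tape at (230,275), the pad at (251,237) and the can at (258,190). In the top view the tray is at (211,235), the wrench ring at (335,250) and the ratchet butt at (437,243).

```bash
cat > h.py <<'E'
import numpy as np, cv2
from scipy.spatial.transform import Rotation as R
from bench import robot, imaging
def cam(n):
    c=imaging.get_calibration(n); return c["intrinsics"],np.array(c["position"]),R.from_euler("xyz",c["rotation"]).as_matrix()@np.diag([1,-1,-1])
def ray(n,px,z):
    K,p,M=cam(n); px=np.atleast_2d(px).astype(float)
    d=(M@np.linalg.inv(K)@np.c_[px,np.ones(len(px))].T).T
    return (p+d*((z-p[2])/d[:,2])[:,None])[:,:2]
def proj(n,P):
    K,p,M=cam(n); q=(K@M.T@(np.atleast_2d(P)-p).T).T; return q[:,:2]/q[:,2:]
def rect(im,n,z,x0,x1,y0,y1,s=1000):
    # world x right->... output: up=+x, left=+y
    w=int((y1-y0)*s);h=int((x1-x0)*s)
    W=np.array([[x1,y1,z],[x1,y0,z],[x0,y0,z],[x0,y1,z]])
    H=cv2.getPerspectiveTransform(proj(n,W).astype(np.float32),np.float32([[0,0],[w,0],[w,h],[0,h]]))
    return cv2.warpPerspective(im,H,(w,h),flags=cv2.INTER_CUBIC)
def save(f,im): cv2.imwrite(f,im[:,:,::-1])
E
python3 - <<'E'
from h import *
im=cv2.imread("pics/side0.png")[:,:,::-1]
tp=cv2.imread("pics/top0.png")[:,:,::-1]
print("rough tray",ray("side",[[310,300]],.03),ray("top",[[211,235]],.03))
print("wrench",ray("side",[[316,201],[375,201]],.005),ray("top",[[335,250]],.005))
print("ratchet",ray("side",[[342,154],[385,143]],.01),ray("top",[[437,243]],.01))
print("can,pad,tape",ray("side",[[258,212],[251,237],[230,275]],.01))
save("pics/crops.png",cv2.resize(im[130:350,205:405],None,fx=2.7,fy=2.7,interpolation=cv2.INTER_CUBIC))
E
```

```text
rough tray [[0.5937556  0.27624624]] [[0.57423415 0.25600205]]
wrench [[ 0.67726117 -0.06175413]
 [ 0.52926673 -0.10252688]] [[ 0.53218347 -0.09931526]]
ratchet [[ 0.66244186 -0.29191693]
 [ 0.54965433 -0.38783798]] [[ 0.55222165 -0.39071805]]
can,pad,tape [[0.80347324 0.02565957]
 [0.78562653 0.11617678]
 [0.78380188 0.24008284]]
```

View pics/crops.png

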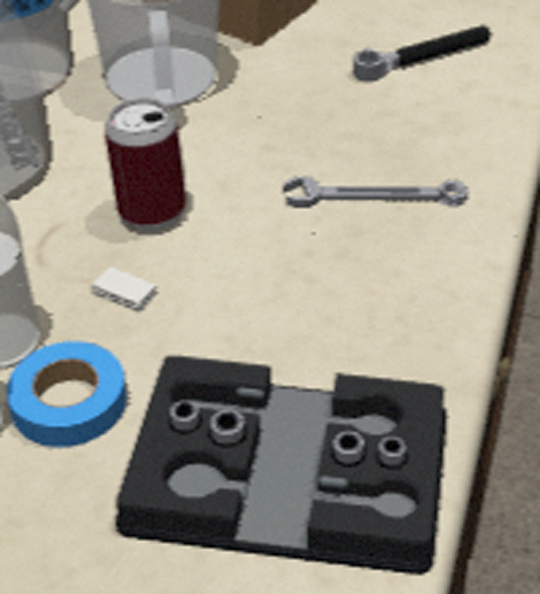

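The crop shows that the upper cutout (smaller y) has a straight handle slot on the left and a round head at (375,423), so it is the ratchet's. The lower one has two round ends and a narrow neck, so it is the wrench's, with the jaw end at the left (+x). The tray is therefore turned about 180°. I'll rectify both views to measure.

Run:
```python
from h import *
ims={n:cv2.imread(f"pics/{n}0.png")[:,:,::-1] for n in("side","top")}
def rows(z,b,s): return [cv2.copyMakeBorder(rect(ims[n],n,z,*b,s=s),0,6,0,6,cv2.BORDER_CONSTANT,value=(255,0,0)) for n in("side","top")]
a=np.hstack(rows(.032,(.44,.74,.14,.38),1600))
def line(n,z,b,maskf):
    r=rect(ims[n],n,z,*b,s=2000); m=maskf(r).astype(np.uint8)
    c=max(cv2.findContours(m,cv2.RETR_EXTERNAL,cv2.CHAIN_APPROX_NONE)[0],key=cv2.contourArea)
    W=lambda p:np.c_[b[1]-np.array(p)[:,1]/2000,b[3]-np.array(p)[:,0]/2000]
    return W(c[:,0,:]), c
hsv=lambda r:cv2.cvtColor(r,cv2.COLOR_RGB2HSV)
sat=lambda r:(hsv(r)[...,1]<28)|(r.max(2)<110)
for nm,z,b,ns in(("wrench",.008,(.49,.71,-.14,-.03),("side","top")),("ratchet",.013,(.51,.71,-.43,-.25),("side","top"))):
  for n in ns:
    P,c=line(n,z,b,sat); m=P.mean(0)
    l=cv2.fitLine(P.astype(np.float32),cv2.DIST_HUBER,0,1e-4,1e-4).ravel(); d=l[:2]*np.sign(l[0])
    t=(P-l[2:])@d; print(nm,n,"angle",np.arctan2(d[1],d[0]).round(3),"ends",(l[2:]+d*t.min()).round(4),(l[2:]+d*t.max()).round(4),"len",np.ptp(t).round(4))
# tray: dark mask rect
for n in("side","top"):
    P,c=line(n,.032,(.44,.74,.14,.38),lambda r:(r.max(2)<135))
    h=cv2.minAreaRect(P.astype(np.float32)*1000);print("tray",n,h,cv2.boxPoints(h).round(1).tolist())
b=np.hstack([cv2.resize(x,None,fx=1,fy=1) for x in rows(.008,(.49,.71,-.14,-.03),900)+rows(.013,(.51,.71,-.43,-.25),900)])
save("pics/rect.png",a);save("pics/rect2.png",b); print(a.shape,b.shape)
```

```text
wrench side angle 0.256 ends [ 0.5209 -0.1001] [ 0.6944 -0.0547] len 0.1794
wrench top angle 0.147 ends [ 0.5188 -0.0976] [ 0.7157 -0.0685] len 0.199
ratchet side angle 0.777 ends [ 0.5479 -0.3964] [ 0.6795 -0.2671] len 0.1844
ratchet top angle 0.682 ends [ 0.5503 -0.3966] [ 0.7183 -0.2602] len 0.2164
tray side ((592.0523681640625, 273.482666015625), (228.462646484375, 175.99630737304688), 6.814352035522461) [[468.20001220703125, 347.29998779296875], [489.1000061035156, 172.60000610351562], [715.9000244140625, 199.6999969482422], [695.0, 374.3999938964844]]
tray top ((606.75, 260.25), (239.5, 266.5), 90.0) [[473.5, 140.5], [740.0, 140.5], [740.0, 380.0], [473.5, 380.0]]Traceback (most recent call last):
  File "<stdin>", line 21, in <module>
    return _nx.concatenate(arrs, 1, dtype=dtype, casting=casting)
           ~~~~~~~~~~~~~~~^^^^^^^^^^^^^^^^^^^^^^^^^^^^^^^^^^^^^^^
ValueError: all the input array dimensions except for the concatenation axis must match exactly, but along dimension 0, the array at index 0 has size 203 and the array at index 2 has size 185
```

Run:
```python
from h import *
ims={n:cv2.imread(f"pics/{n}0.png")[:,:,::-1] for n in("side","top")}
def draw(z,b,s,polys):
    out=[]
    for n in("side","top"):
        r=rect(ims[n],n,z,*b,s=s).copy()
        for p in polys:
            q=np.c_[(b[3]-p[:,1])*s,(b[1]-p[:,0])*s].astype(int); cv2.polylines(r,[q],True,(255,0,0),1)
        out.append(r)
    return np.hstack(out)
c=np.array([.592,.2645]);a=.119
T=np.array([[np.cos(a),-np.sin(a)],[np.sin(a),np.cos(a)]])
box=lambda cx,cy,w,h:c+(T@(np.array([[-1,-1],[1,-1],[1,1],[-1,1]])*[w/2,h/2]+[cx,cy]).T).T
A=draw(.032,(.44,.74,.14,.38),1600,[box(0,0,.232,.158),box(0,.038,.17,.003),box(0,-.038,.17,.003),box(0,0,.052,.15)])
save("pics/rect.png",A)
def ln(p,q): return np.array([p,q])
w=draw(.008,(.49,.72,-.15,-.03),1100,[ln([.5209,-.1001],[.6944,-.0547])])
r=draw(.013,(.51,.74,-.43,-.25),1100,[ln([.5479,-.3964],[.6795,-.2671])])
B=np.hstack([w,r]); f=790/B.shape[1]; save("pics/rect2.png",cv2.resize(B,None,fx=f,fy=f) if f<1 else B); print(A.shape,B.shape)
```

```text
(480, 768, 3) (252, 660, 3)
```

View pics/rect.png

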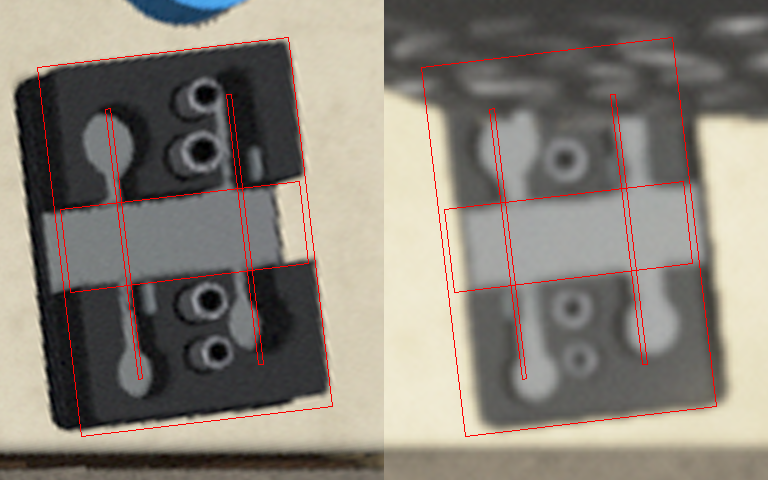

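View pics/rect2.png

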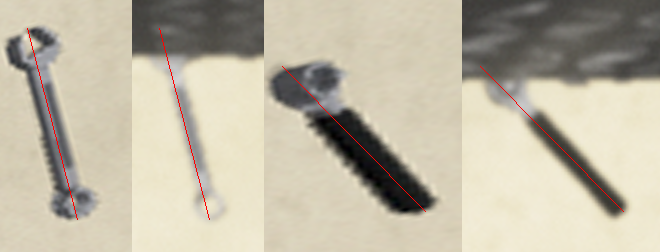

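The side rect shows the tray top edge running at (291,43)–(328,390) and the channel centre at (309,219). The tub tapers, so its left edge is less reliable. The tool outlines match the fitted lines closely. I'll set out towards the wrench now.

Call:
drive_tool --series '[[0.094, [-0.05, -0.035, 0], [0, 0, -0.1]], [0.094, [-0.1, -0.07, 0], [0, 0, -0.2]], [0.094, [-0.15, -0.105, 0.01], [0, 0, -0.3]], [0.094, [-0.2, -0.14, 0.02], [0, 0, -0.4]], [0.094, [-0.25, -0.174, 0.03], [0, 0, -0.5]]]'

```text
time: 0.72
tool_pos: [0.3592, 0.2727, 0.1999]
ee_rot: [3.142, -0.0, -2.969]
wrist_force: [1.1, 0.0, 0.4]
width: 0.0941
finger_force: 0.0
```

```bash
cat >> h.py <<'E'
def go(x,y,z,yaw):
    o=robot.get_obs(); M=R.from_euler("xyz",o["ee_rot"]); T=R.from_euler("xyz",[np.pi,0,yaw])
    print("t",o["time"].__round__(2),"pos",np.round(o["tool_pos"],4),"rpy",np.round(o["ee_rot"],3),"F",np.round(o["wrist_force"],1),"w",round(o["width"],4),"q6",round(o["joint_positions"][5],2))
    print(" shift",M.inv().apply(np.array([x,y,z])-o["tool_pos"]).round(4)," turn",(M.inv()*T).as_rotvec().round(4))
E
python3 - <<'E'
from h import *
go(.6163,-.0777,.13,.256+np.pi)
ims={n:cv2.imread(f"pics/{n}0.png")[:,:,::-1] for n in("side","top")}
a=.115; d=np.array([np.cos(a),np.sin(a)]); nn=np.array([-d[1],d[0]]); p0=np.array([.6028,.1869])
for n in ims:
    g=cv2.cvtColor(np.ascontiguousarray(ims[n]),cv2.COLOR_RGB2GRAY).astype(np.float32)
    def prof(u,s,z): # u along d, s along nn
        P=p0+np.outer(s,nn)+np.outer(np.broadcast_to(u,s.shape),d); 
        P=p0+s[:,None]*nn+np.broadcast_to(u,s.shape)[:,None]*d
        q=proj(n,np.c_[P,np.full(len(P),z)]).astype(np.float32)
        return cv2.remap(g,q[:,:1],q[:,1:],cv2.INTER_LINEAR).ravel()
    s=np.arange(-.03,.20,.004)
    print(n,"channel z8",prof(0,s,.008).astype(int))
    s=np.arange(0,.16,.003)
    for u in(-.05,.05): print(n,u,"z.012",prof(u,s,.012).astype(int))
E
```

```text
t 0.72 pos [0.3592 0.2727 0.1999] rpy [ 3.142 -0.    -2.969] F [1.1 0.  0.4] w 0.0941 q6 -1.22
 shift [-0.1931 -0.3894  0.0698]  turn [ 0.     -0.     -0.0832]
side channel z8 [209 207 206 208 208 211 203 105 120 122 123 124 125 123 122 120 125 124
 125 124 125 124 123 123 123 125 125 123 125 126 124 126 125 124 126 126
 125 127 124 127 124 123 124 126 120  38  22 135 204 207 208 207 207 207
 210 204 207 206]
side -0.05 z.012 [ 45  29  22  19  20  23  24  37 109 124 124 125 117  78  75 104 128 119
 104 101  83  71  63  15  30  50  52  48  50  47  24  23  22  62 119 122
  85  53  52  50  52  52  49  50  44  25  26  21  25  24  26  28  29  41]
side 0.05 z.012 [ 53  46  54  94  95  59  29  21  26  72  98 125  91  45  15   9  28  74
 129 104  76  72  41  26  52  51  49  44  34  23  25  61 102 118 124 124
 123 100  67  53  51  53  52  52  49  32  26  26  20  23  29  23  29  51]
top channel z8 [229 231 231 231 230 223 172 127 150 167 170 169 170 170 169 170 170 169
 169 170 169 169 169 168 169 168 168 168 167 168 168 167 167 166 167 167
 167 166 165 166 165 166 166 164 151 151 199 227 230 230 230 230 230 230
 229 229 229 229]
top -0.05 z.012 [ 62  73  86  93  97  96  98 106 127 152 164 170 171 169 163 151 129 102
  80  73  80  88  89  86  90 108 125 121 107 104 115 126 124 107  98 107
 127 151 160 153 131 102  83  83  88  92  92  92  92  96 114 154 199 222]
top 0.05 z.012 [ 64  68  81  89  91  91  90  91  96 115 140 158 165 161 147 119  94  80
  78  82  83  89 113 132 122  91  66  62  77 106 123 115 105 117 138 156
 163 165 165 165 165 161 151 130 101  79  79  85  90  93 109 149 192 218]
```

Call:
drive_tool --series '[[0.094, [-0.028, -0.056, 0], [0, 0, -0.04]], [0.094, [-0.056, -0.112, 0], [0, 0, -0.083]], [0.094, [-0.084, -0.168, 0], [0, 0, -0.083]], [0.094, [-0.11, -0.222, 0], [0, 0, -0.083]], [0.094, [-0.136, -0.275, 0.0], [0, 0, -0.083]]]'

```text
time: 1.35
tool_pos: [0.5396, 0.0244, 0.2]
ee_rot: [3.141, -0.0, -2.89]
wrist_force: [0.1, 1.6, 0.3]
width: 0.0937
finger_force: 0.0
```

```bash
python3 -c "
from h import *
go(.6163,-.0777,.10,.256+np.pi)"
```

```text
t 1.35 pos [0.5396 0.0244 0.2   ] rpy [ 3.141 -0.    -2.89 ] F [0.1 1.6 0.3] w 0.0937 q6 -1.88
 shift [-0.0489 -0.118   0.0999]  turn [ 0.0006 -0.0005 -0.0043]
```

Call:
drive_tool --series '[[0.094, [-0.025, -0.057, 0], [0, 0, 0]], [0.094, [-0.049, -0.112, 0.01], [0, 0, 0]], [0.094, [-0.049, -0.118, 0.06], [0, 0, 0]], [0.094, [-0.049, -0.118, 0.1], [0, 0, 0]], [0.094, [-0.049, -0.118, 0.1], [0, 0, 0]]]'

```text
time: 1.98
tool_pos: [0.6126, -0.0754, 0.0952]
ee_rot: [3.137, -0.01, -2.89]
wrist_force: [0.3, 0.5, -0.2]
width: 0.0939
finger_force: 0.0
```

Run:
```python
from h import *
go(.6163,-.0777,.028,.256+np.pi)
im=imaging.snapshot("side"); save("pics/s1.png",im); 
tp=imaging.snapshot("top"); 
a=cv2.resize(im[150:250,270:400],None,fx=4,fy=4,interpolation=cv2.INTER_CUBIC); b=cv2.resize(tp[190:290,280:350],None,fx=4,fy=4,interpolation=cv2.INTER_CUBIC)
save("pics/c1.png",np.hstack([a,b]))
```

```text
t 1.98 pos [ 0.6126 -0.0754  0.0952] rpy [ 3.137 -0.01  -2.89 ] F [ 0.3  0.5 -0.2] w 0.0939 q6 -2.04
 shift [-0.0036 -0.0035  0.0671]  turn [ 0.005  -0.0096 -0.0043]
```

View pics/c1.png

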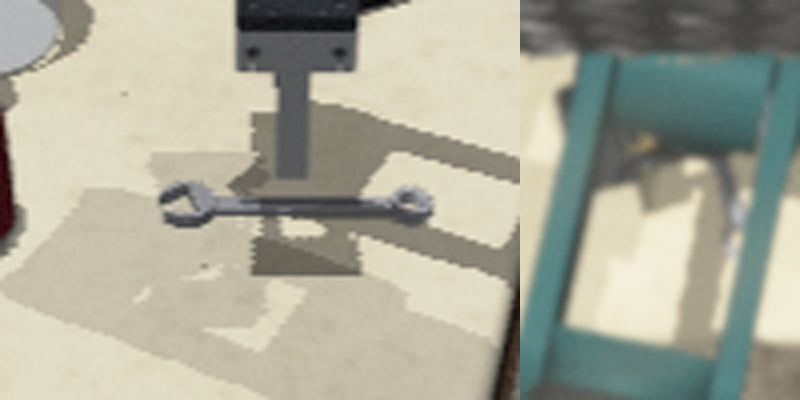

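The crop shows the fingers above the shank (near finger at about (292,178)), with the jaws at (185,203) and the ring at (413,205). I'll go down and close.

Call:
drive_tool --series '[[0.094, [-0.004, -0.004, 0.02], [0.005, -0.01, -0.004]], [0.094, [-0.004, -0.004, 0.045], [0.005, -0.01, -0.004]], [0.094, [-0.004, -0.004, 0.067], [0.005, -0.01, -0.004]], [0.094, [-0.004, -0.004, 0.067], [0.005, -0.01, -0.004]], [0.03, [-0.004, -0.004, 0.067], [0.005, -0.01, -0.004]]]'

```text
time: 2.7
tool_pos: [0.6224, -0.0788, 0.0364]
ee_rot: [-3.135, 0.014, -2.885]
wrist_force: [0.2, -0.3, 0.0]
width: 0.0872
finger_force: 0.0
```

```bash
python3 -c "
from h import *
go(.6163,-.0777,.028,.256+np.pi)"
```

```text
t 2.7 pos [ 0.6224 -0.0788  0.0364] rpy [-3.135  0.014 -2.885] F [ 0.2 -0.3  0. ] w 0.0872 q6 -2.04
 shift [0.0058 0.0026 0.0083]  turn [-0.0071  0.0141  0.0006]
```

Call:
drive_tool --series '[[0.06, [0, 0, 0], [-0.006, 0.012, 0]], [0.06, [0, 0, 0], [-0.006, 0.012, 0]], [0.06, [0, 0, 0], [-0.006, 0.012, 0]]]'

```text
time: 3.08
tool_pos: [0.621, -0.0787, 0.0339]
ee_rot: [3.141, -0.001, -2.885]
wrist_force: [0.2, -0.1, -0.7]
width: 0.0606
finger_force: 0.0
```

```bash
python3 -c "
from h import *
go(.6163,-.0777,.028,.256+np.pi)"
```

```text
t 3.08 pos [ 0.621  -0.0787  0.0339] rpy [ 3.141e+00 -1.000e-03 -2.885e+00] F [ 0.2 -0.1 -0.7] w 0.0606 q6 -2.04
 shift [0.0043 0.0021 0.0059]  turn [ 0.0008 -0.0014  0.0002]
```

Call:
drive_tool --series '[[0.06, [0.004, 0.002, 0.006], [0, 0, 0]], [0.06, [0.004, 0.002, 0.006], [0, 0, 0]], [0.0, [0.004, 0.002, 0.006], [0, 0, 0]], [0.0, [0.004, 0.002, 0.006], [0, 0, 0]], [0.0, [0.004, 0.002, 0.006], [0, 0, 0]]]'

```text
time: 3.7
tool_pos: [0.6165, -0.0778, 0.0276]
ee_rot: [3.141, -0.002, -2.885]
wrist_force: [0.5, 0.8, -0.6]
width: 0.0336
finger_force: 0.0
```

Call:
drive_tool --series '[[0.0, [0, 0, 0], [0, 0, 0]], [0.0, [0, 0, 0], [0, 0, 0]], [0.0, [0, 0, -0.02], [0, 0, 0]], [0.0, [0, 0, -0.06], [0, 0, 0]], [0.0, [0, 0, -0.06], [0, 0, 0]]]'

```text
time: 4.32
tool_pos: [0.6195, -0.0784, 0.093]
ee_rot: [-3.138, 0.007, -2.885]
wrist_force: [0.3, 0.7, -2.1]
width: 0.0131
finger_force: 30.0
```

```bash
python3 -c "
from h import *
go(.590,.2972,.10,.115+np.pi)"
```

```text
t 4.33 pos [ 0.6195 -0.0784  0.093 ] rpy [-3.138  0.007 -2.885] F [ 0.3  0.7 -2.1] w 0.0131 q6 -2.04
 shift [-0.0667  0.3707 -0.0079]  turn [-0.0029  0.0073  0.1413]
```

Call:
drive_tool --series '[[0.0, [-0.011, 0.06, -0.012], [0, 0, 0.04]], [0.0, [-0.022, 0.12, -0.012], [0, 0, 0.08]], [0.0, [-0.033, 0.18, -0.012], [0, 0, 0.12]], [0.0, [-0.045, 0.24, -0.012], [0, 0, 0.141]], [0.0, [-0.056, 0.3, -0.012], [0, 0, 0.141]]]'

```text
time: 4.95
tool_pos: [0.5936, 0.2284, 0.0984]
ee_rot: [3.141, -0.004, -3.027]
wrist_force: [1.0, 0.2, -1.5]
width: 0.0131
finger_force: 30.0
```

```bash
python3 -c "
from h import *
go(.590,.2972,.10,.115+np.pi)"
```

```text
t 4.95 pos [0.5936 0.2284 0.0984] rpy [ 3.141 -0.004 -3.027] F [ 1.   0.2 -1.5] w 0.0131 q6 -1.41
 shift [-0.0043  0.0688 -0.0015]  turn [ 0.0005 -0.0036 -0.    ]
```

Call:
drive_tool --series '[[0.0, [-0.002, 0.035, 0], [0, 0, 0]], [0.0, [-0.004, 0.069, 0], [0, 0, 0]], [0.0, [-0.004, 0.069, 0.01], [0, 0, 0]], [0.0, [-0.004, 0.069, 0.02], [0, 0, 0]], [0.0, [-0.004, 0.069, 0.02], [0, 0, 0]]]'

```text
time: 5.58
tool_pos: [0.5896, 0.2939, 0.0773]
ee_rot: [-3.141, -0.006, -3.028]
wrist_force: [0.8, 0.2, -1.8]
width: 0.0131
finger_force: 30.0
```

Run:
```python
from h import *
go(.590,.2972,.07,.115+np.pi)
im=imaging.snapshot("side"); save("pics/s2.png",im); tp=imaging.snapshot("top"); save("pics/t2.png",tp)
z=.058 # wrench top plane at tcp z .08
A=cv2.resize(im[215:345,235:385],None,fx=4,fy=4,interpolation=cv2.INTER_CUBIC)
save("pics/c2.png",A)
```

```text
t 5.58 pos [0.5896 0.2939 0.0773] rpy [-3.141 -0.006 -3.028] F [ 0.8  0.2 -1.8] w 0.0131 q6 -1.31
 shift [-0.0008  0.0032  0.0073]  turn [-0.0007 -0.0064 -0.0012]
```

View pics/c2.png

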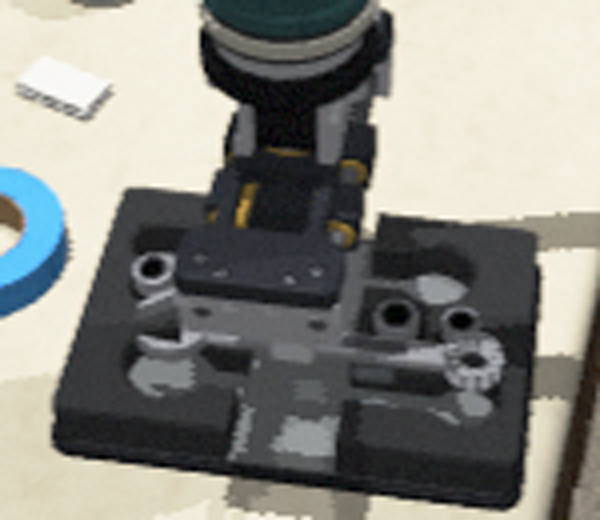

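The crop shows the ring centre at about (474,362) and the jaw crescent at (170,345), in line with the wrench cutout below. I'll compute the offset along the wrench.

Run:
```python
from h import *
c=lambda u,v:[235+u/4,215+v/4]
t=np.array([.5896,.2939]);d=np.array([np.cos(.115),np.sin(.115)]);n=np.array([-d[1],d[0]])
for nm,p,z in(("ring c",c(474,362),.057),("ring end",c(506,366),.055),("jaw tip",c(137,343),.055),("cut ring end floor",c(493,405),.015),("cut jaw end floor",c(130,378),.015)):
    w=ray("side",[p],z)[0]; print(nm,w.round(4),((w-t)@d).round(4),((w-t)@n).round(4))
```

```text
ring c [0.5041 0.2887] -0.0855 0.0047
ring end [0.4893 0.2855] -0.1006 0.0031
jaw tip [0.6621 0.3184] 0.0749 0.016
cut ring end floor [0.495  0.2782] -0.0958 -0.0047
cut jaw end floor [0.672  0.3095] 0.0836 0.006
```

Call:
drive_tool --series '[[0.0, [-0.0025, 0.002, 0], [0, 0, 0]], [0.0, [-0.0025, 0.002, 0.007], [0, 0, 0]], [0.0, [-0.0025, 0.002, 0.014], [0, 0, 0]], [0.0, [-0.0025, 0.002, 0.02], [0, 0, 0]], [0.0, [-0.0025, 0.002, 0.02], [0, 0, 0]]]'

```text
time: 6.3
tool_pos: [0.5922, 0.2977, 0.0585]
ee_rot: [3.141, -0.004, -3.026]
wrist_force: [-0.4, 0.5, -2.1]
width: 0.013
finger_force: 30.0
```

Call:
drive_tool --series '[[0.0, [0, 0, 0.003], [0, 0, 0]], [0.0, [0, 0, 0.006], [0, 0, 0]], [0.0, [0, 0, 0.006], [0, 0, 0]]]'

```text
time: 6.68
tool_pos: [0.5934, 0.2975, 0.0544]
ee_rot: [-3.142, -0.001, -3.027]
wrist_force: [1.0, -1.9, 1.8]
width: 0.0133
finger_force: 30.0
```

Call:
drive_tool --series '[[0.0, [0, 0, 0.003], [0, 0, 0]], [0.0, [0, 0, 0.006], [0, 0, 0]], [0.0, [0, 0, 0.009], [0, 0, 0]], [0.0, [0, 0, 0.012], [0, 0, 0]], [0.0, [0, 0, 0.012], [0, 0, 0]]]'

```text
time: 7.3
tool_pos: [0.5925, 0.2984, 0.0425]
ee_rot: [3.14, -0.002, -3.026]
wrist_force: [-2.2, -1.5, 5.7]
width: 0.0135
finger_force: 30.0
```

Call:
drive_tool --series '[[0.0, [0, 0, 0.002], [0, 0, 0]], [0.0, [0, 0, 0.002], [0, 0, 0]], [0.04, [0, 0, 0.0], [0, 0, 0]], [0.04, [0, 0, 0.0], [0, 0, 0]], [0.04, [0, 0, 0.0], [0, 0, 0]]]'

```text
time: 7.92
tool_pos: [0.5923, 0.2981, 0.0406]
ee_rot: [3.141, -0.004, -3.026]
wrist_force: [-0.0, -0.3, -1.1]
width: 0.0386
finger_force: 0.0
```

Call:
drive_tool --series '[[0.04, [0, 0, -0.02], [0, 0, 0]], [0.0, [0, 0, -0.03], [0, 0, 0]], [0.0, [0, 0, -0.03], [0, 0, 0]], [0.0, [0, 0, -0.03], [0, 0, 0]], [0.0, [0, 0, -0.03], [0, 0, 0]]]'

```text
time: 8.55
tool_pos: [0.5925, 0.2977, 0.0711]
ee_rot: [3.141, -0.003, -3.026]
wrist_force: [-0.1, -0.4, 0.2]
width: 0.003
finger_force: 0.0
```

Call:
drive_tool --series '[[0.0, [0, 0, 0.012], [0, 0, 0]], [0.0, [0, 0, 0.019], [0, 0, 0]], [0.0, [0, 0, 0.022], [0, 0, 0]], [0.0, [0, 0, 0.024], [0, 0, 0]], [0.0, [0, 0, 0.025], [0, 0, 0]]]'

```text
time: 9.18
tool_pos: [0.592, 0.2976, 0.0483]
ee_rot: [3.142, -0.004, -3.026]
wrist_force: [-5.1, -2.7, 8.8]
width: 0.0002
finger_force: 4.7
```

Call:
drive_tool --series '[[0.0, [0, 0, 0.001], [0, 0, 0]], [0.0, [0, 0, 0.002], [0, 0, 0]], [0.0, [0, 0, 0.002], [0, 0, 0]]]'

```text
time: 9.55
tool_pos: [0.592, 0.2976, 0.0483]
ee_rot: [3.141, -0.003, -3.026]
wrist_force: [-7.6, -3.4, 12.3]
width: 0.0008
finger_force: 6.5
```

Call:
drive_tool --series '[[0.0, [0, 0, -0.04], [0, 0, 0]], [0.0, [0, 0, -0.1], [0, 0, 0]], [0.0, [0, -0.06, -0.14], [0, 0, 0]], [0.094, [0, -0.12, -0.14], [0, 0, 0.1]], [0.094, [0, -0.18, -0.14], [0, 0, 0.25]]]'

```text
time: 10.18
tool_pos: [0.6143, 0.121, 0.1864]
ee_rot: [3.141, 0.002, 3.003]
wrist_force: [-0.1, 0.2, 0.5]
width: 0.0171
finger_force: 0.0
```

Run:
```python
from h import *
go(.6169,-.3299,.14,.747)
im=imaging.snapshot("side"); save("pics/s3.png",im)
A=cv2.resize(im[255:345,245:375],None,fx=5,fy=5,interpolation=cv2.INTER_CUBIC)
save("pics/c3.png",A)
```

```text
t 10.18 pos [0.6143 0.121  0.1864] rpy [3.141e+00 2.000e-03 3.003e+00] F [-0.1  0.2  0.5] w 0.0171 q6 -1.33
 shift [-0.0647 -0.4462  0.046 ]  turn [ 2.6000e-03 -3.0000e-04  2.2562e+00]
```

View pics/c3.png

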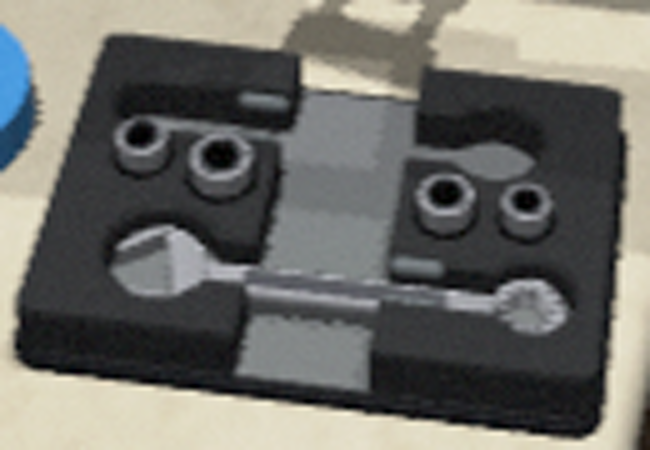

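The crop shows the wrench lying in its cutout: jaws at (155,262), ring at (530,305), shank level across the channel. Contact height was 23.3 mm against 23 mm when home. Next is the ratchet.

Call:
drive_tool --series '[[0.094, [-0.004, -0.03, 0], [0, 0, 0.18]], [0.094, [-0.008, -0.06, 0], [0, 0, 0.36]], [0.094, [-0.012, -0.09, 0], [0, 0, 0.54]], [0.094, [-0.016, -0.12, 0], [0, 0, 0.72]], [0.094, [-0.021, -0.148, 0], [0, 0, 0.9]]]'

```text
time: 10.85
tool_pos: [0.6145, -0.0281, 0.1846]
ee_rot: [-3.141, -0.001, 2.101]
wrist_force: [0.9, 0.3, 0.2]
width: 0.0713
finger_force: 0.0
```

Call:
drive_tool --series '[[0.094, [-0.026, -0.015, 0], [0, 0, 0.18]], [0.094, [-0.052, -0.03, 0], [0, 0, 0.36]], [0.094, [-0.078, -0.045, 0], [0, 0, 0.54]], [0.094, [-0.104, -0.06, 0], [0, 0, 0.72]], [0.094, [-0.13, -0.076, 0], [0, 0, 0.9]]]'

```text
time: 11.48
tool_pos: [0.6157, -0.1786, 0.1844]
ee_rot: [-3.14, 0.0, 1.201]
wrist_force: [0.6, 0.1, 0.4]
width: 0.0945
finger_force: 0.0
```

```bash
python3 -c "
from h import *
go(.6169,-.3299,.10,.747)"
```

```text
t 11.47 pos [ 0.6157 -0.1786  0.1844] rpy [-3.14   0.     1.201] F [0.6 0.1 0.4] w 0.0945 q6 -0.0
 shift [-0.1406  0.0559  0.0843]  turn [-0.0015  0.0005  0.4545]
```

Call:
drive_tool --series '[[0.094, [-0.046, 0.018, 0], [0, 0, 0.16]], [0.094, [-0.092, 0.036, 0], [0, 0, 0.32]], [0.094, [-0.14, 0.055, 0.02], [0, 0, 0.454]], [0.094, [-0.14, 0.055, 0.074], [0, 0, 0.454]], [0.094, [-0.14, 0.055, 0.084], [0, 0, 0.454]]]'

```text
time: 12.1
tool_pos: [0.6142, -0.3271, 0.0945]
ee_rot: [-3.13, 0.003, 0.752]
wrist_force: [-0.3, -0.0, -0.1]
width: 0.094
finger_force: 0.0
```

Call:
drive_tool --series '[[0.094, [0, 0, 0], [0, 0, 0]], [0.094, [0, 0, 0], [0, 0, 0]]]'

```text
time: 12.35
tool_pos: [0.6184, -0.3282, 0.1036]
ee_rot: [3.139, -0.0, 0.754]
wrist_force: [0.5, 0.6, 1.1]
width: 0.094
finger_force: 0.0
```

Run:
```python
from h import *
go(.6169,-.3299,.028,.747)
im=imaging.snapshot("side"); save("pics/s4.png",im)
A=cv2.resize(im[110:190,310:420],None,fx=6,fy=6,interpolation=cv2.INTER_CUBIC)
save("pics/c4.png",A)
```

```text
t 12.35 pos [ 0.6184 -0.3282  0.1036] rpy [ 3.139 -0.     0.754] F [0.5 0.6 1.1] w 0.094 q6 0.25
 shift [-0.0023 -0.      0.0756]  turn [ 0.003  -0.0001  0.0071]
```

View pics/c4.png

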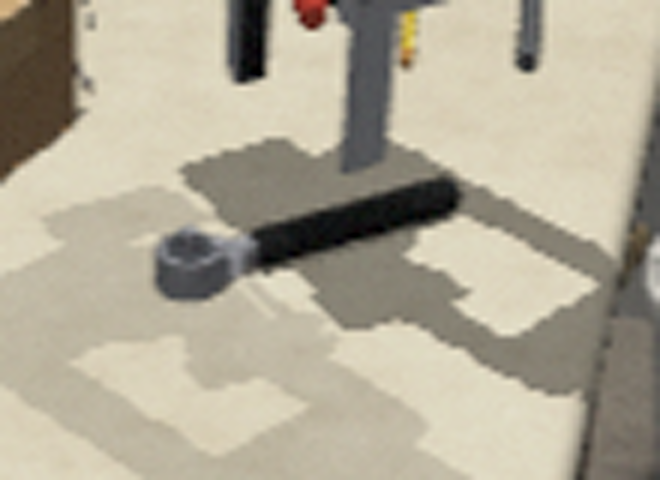

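The crop shows the fingers over the handle, with the ratchet head at (190,262) and the butt at (450,195), undisturbed. I'll descend and grip.

Call:
drive_tool --series '[[0.094, [-0.001, 0, 0.03], [0, 0, 0.006]], [0.094, [-0.001, 0, 0.055], [0, 0, 0.006]], [0.094, [-0.001, 0, 0.07], [0, 0, 0.006]], [0.06, [-0.001, 0, 0.07], [0, 0, 0.006]], [0.06, [-0.001, 0, 0.07], [0, 0, 0.006]]]'

```text
time: 13.02
tool_pos: [0.6169, -0.3293, 0.0322]
ee_rot: [3.141, 0.0, 0.747]
wrist_force: [0.5, -0.8, 1.0]
width: 0.0774
finger_force: 0.0
```

Call:
drive_tool --series '[[0.06, [0, 0, 0], [0, 0, 0]], [0.06, [0, 0, 0], [0, 0, 0]]]'

```text
time: 13.28
tool_pos: [0.6164, -0.3292, 0.0314]
ee_rot: [-3.141, 0.001, 0.747]
wrist_force: [0.8, 0.8, -0.5]
width: 0.0606
finger_force: 0.0
```

Call:
drive_tool --series '[[0.06, [0, 0, 0.0035], [0, 0, 0]], [0.0, [0, 0, 0.0035], [0, 0, 0]], [0.0, [0, 0, 0.0035], [0, 0, 0]], [0.0, [0, 0, 0.0035], [0, 0, 0]], [0.0, [0, 0, 0.0035], [0, 0, 0]]]'

```text
time: 13.9
tool_pos: [0.6163, -0.3294, 0.0271]
ee_rot: [3.142, 0.001, 0.747]
wrist_force: [0.6, -2.5, 0.4]
width: 0.0233
finger_force: 0.8
```

Call:
drive_tool --series '[[0.0, [0, 0, 0], [0, 0, 0]], [0.0, [0, 0, -0.02], [0, 0, 0]], [0.0, [0, 0, -0.06], [0, 0, 0]], [0.0, [0, 0, -0.08], [0, 0, 0]], [0.0, [0, 0, -0.08], [0, 0, 0]]]'

```text
time: 14.52
tool_pos: [0.6172, -0.3295, 0.11]
ee_rot: [3.138, -0.0, 0.747]
wrist_force: [0.1, -1.2, -2.9]
width: 0.0192
finger_force: 29.8
```

```bash
python3 -c "
from h import *
go(.600,.2216,.105,.115+np.pi)"
```

```text
t 14.53 pos [ 0.6172 -0.3295  0.11  ] rpy [ 3.138 -0.     0.747] F [ 0.1 -1.2 -2.9] w 0.0192 q6 0.25
 shift [ 0.3617 -0.4161  0.0037]  turn [ 1.5000e-03  3.8000e-03 -2.5096e+00]
```

Call:
drive_tool --series '[[0.0, [0.025, -0.027, 0], [0, 0, -0.18]], [0.0, [0.05, -0.054, 0], [0, 0, -0.36]], [0.0, [0.075, -0.081, 0], [0, 0, -0.54]], [0.0, [0.1, -0.108, 0], [0, 0, -0.72]], [0.0, [0.125, -0.135, 0], [0, 0, -0.9]]]'

```text
time: 15.15
tool_pos: [0.6147, -0.1432, 0.1046]
ee_rot: [-3.136, -0.002, 1.653]
wrist_force: [-0.2, -0.4, -3.6]
width: 0.0191
finger_force: 29.8
```

Call:
drive_tool --series '[[0.0, [0.037, 0.003, 0], [0, 0, -0.18]], [0.0, [0.074, 0.006, 0], [0, 0, -0.36]], [0.0, [0.11, 0.009, 0], [0, 0, -0.54]], [0.0, [0.147, 0.012, 0], [0, 0, -0.72]], [0.0, [0.183, 0.014, 0], [0, 0, -0.9]]]'

```text
time: 15.78
tool_pos: [0.6147, 0.04, 0.1047]
ee_rot: [-3.139, -0.006, 2.553]
wrist_force: [0.4, -1.0, -2.7]
width: 0.0191
finger_force: 29.8
```

```bash
python3 -c "
from h import *
go(.600,.2216,.105,.115+np.pi)"
```

```text
t 15.78 pos [0.6147 0.04   0.1047] rpy [-3.139 -0.006  2.553] F [ 0.4 -1.  -2.7] w 0.0191 q6 -1.01
 shift [ 0.1131  0.1429 -0.    ]  turn [-7.000e-04 -6.300e-03 -7.038e-01]
```

Call:
drive_tool --series '[[0.0, [0.028, 0.036, 0], [0, 0, -0.18]], [0.0, [0.056, 0.072, 0], [0, 0, -0.36]], [0.0, [0.085, 0.107, 0], [0, 0, -0.54]], [0.0, [0.113, 0.143, 0], [0, 0, -0.705]], [0.0, [0.113, 0.143, 0], [0, 0, -0.705]]]'

```text
time: 16.4
tool_pos: [0.6007, 0.2236, 0.1048]
ee_rot: [3.14, -0.006, -3.026]
wrist_force: [-0.4, -1.1, -3.7]
width: 0.0195
finger_force: 29.8
```

Call:
drive_tool --series '[[0.0, [0, 0, 0.01], [0, 0, 0]], [0.0, [0, 0, 0.02], [0, 0, 0]], [0.0, [0, 0, 0.02], [0, 0, 0]], [0.0, [0, 0, 0.02], [0, 0, 0]]]'

```text
time: 16.9
tool_pos: [0.6028, 0.2196, 0.0869]
ee_rot: [3.141, -0.002, -3.033]
wrist_force: [-0.9, -0.2, -2.3]
width: 0.0194
finger_force: 29.8
```

Run:
```python
from h import *
go(.598,.2216,.06,.115+np.pi)
im=imaging.snapshot("side"); save("pics/s5.png",im)
A=cv2.resize(im[215:345,235:385],None,fx=4,fy=4,interpolation=cv2.INTER_CUBIC)
save("pics/c5.png",A)
```

```text
t 16.9 pos [0.6028 0.2196 0.0869] rpy [ 3.141e+00 -2.000e-03 -3.033e+00] F [-0.9 -0.2 -2.3] w 0.0194 q6 -1.42
 shift [0.0045 0.0025 0.0269]  turn [ 0.0007 -0.0024 -0.0062]
```

View pics/c5.png

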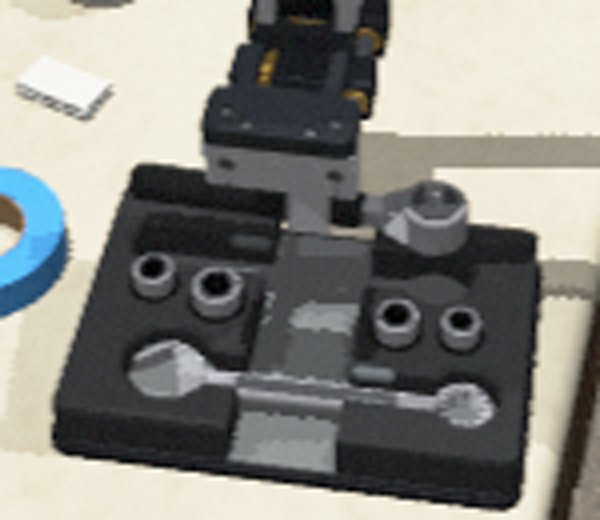

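The crop shows the ratchet head at about (438,203), the handle end at (364,208) and the fingers over the channel. The head cutout's floor end is at about (470,290), and the wrench is undisturbed.

Run:
```python
from h import *
c=lambda u,v:[235+u/4,215+v/4]
t=np.array([.6028,.2196]);d=-np.array([np.cos(.112),np.sin(.112)]);n=np.array([-d[1],d[0]])
for nm,p,z in(("head c",c(438,203),.0818),("head side R",c(467,225),.071),("head side L",c(409,230),.071),("handle end",c(364,208),.07),("cut head end floor",c(470,290),.008)):
    w=ray("side",[p],z)[0]; print(nm,w.round(4),((w-t)@d).round(4),((w-t)@n).round(4))
```

```text
head c [0.5392 0.2163] 0.0636 -0.0038
head side R [0.5238 0.2169] 0.0788 -0.0062
head side L [0.551  0.2278] 0.0506 -0.014
handle end [0.5766 0.2183] 0.0262 -0.0017
cut head end floor [0.5226 0.2032] 0.0816 0.0073
```

Call:
drive_tool --series '[[0.0, [0.0016, 0.0022, 0], [0, 0, -0.006]], [0.0, [0.0016, 0.0022, 0.01], [0, 0, -0.006]], [0.0, [0.0016, 0.0022, 0.022], [0, 0, -0.006]], [0.0, [0.0016, 0.0022, 0.022], [0, 0, -0.006]], [0.0, [0.0016, 0.0022, 0.022], [0, 0, -0.006]]]'

```text
time: 17.58
tool_pos: [0.6007, 0.2224, 0.0648]
ee_rot: [3.141, -0.003, -3.025]
wrist_force: [-0.1, 0.6, -2.1]
width: 0.0194
finger_force: 29.8
```

Call:
drive_tool --series '[[0.0, [0, -0.0005, 0.004], [0, 0, 0]], [0.0, [0, -0.0005, 0.008], [0, 0, 0]], [0.0, [0, -0.0005, 0.012], [0, 0, 0]], [0.0, [0, -0.0005, 0.015], [0, 0, 0]], [0.0, [0, -0.0005, 0.015], [0, 0, 0]]]'

```text
time: 18.2
tool_pos: [0.6006, 0.2218, 0.0497]
ee_rot: [3.141, -0.003, -3.025]
wrist_force: [-0.7, -0.4, -3.6]
width: 0.0191
finger_force: 29.8
```

Call:
drive_tool --series '[[0.0, [0, 0, 0.003], [0, 0, 0]], [0.0, [0, 0, 0.006], [0, 0, 0]], [0.0, [0, 0, 0.009], [0, 0, 0]], [0.0, [0, 0, 0.012], [0, 0, 0]], [0.0, [0, 0, 0.0145], [0, 0, 0]]]'

```text
time: 18.82
tool_pos: [0.6025, 0.222, 0.038]
ee_rot: [3.141, 0.003, -3.026]
wrist_force: [1.2, -1.4, 6.0]
width: 0.0196
finger_force: 30.0
```

Call:
drive_tool --series '[[0.0, [0, 0, 0.0], [0, 0, 0]], [0.0, [0, 0, 0], [0, 0, 0]]]'

```text
time: 19.08
tool_pos: [0.6025, 0.222, 0.0366]
ee_rot: [3.141, 0.002, -3.026]
wrist_force: [4.1, -1.7, 1.6]
width: 0.0193
finger_force: 30.0
```

Call:
drive_tool --series '[[0.0, [0, 0, 0.001], [0, 0, 0]], [0.0, [0, 0, 0.001], [0, 0, 0]], [0.05, [0, 0, 0], [0, 0, 0]], [0.05, [0, 0, 0], [0, 0, 0]], [0.05, [0, 0, 0], [0, 0, 0]]]'

```text
time: 19.7
tool_pos: [0.5996, 0.2221, 0.0347]
ee_rot: [3.141, -0.005, -3.025]
wrist_force: [0.1, 0.6, -0.2]
width: 0.0456
finger_force: 0.0
```

Call:
drive_tool --series '[[0.05, [0, 0, -0.02], [0, 0, 0]], [0.0, [0, 0, -0.035], [0, 0, 0]], [0.0, [0, 0, -0.035], [0, 0, 0]], [0.0, [0, 0, -0.035], [0, 0, 0]], [0.0, [0, 0, -0.035], [0, 0, 0]]]'

```text
time: 20.32
tool_pos: [0.6003, 0.2218, 0.0699]
ee_rot: [3.141, -0.003, -3.025]
wrist_force: [0.4, -0.0, -0.9]
width: 0.0133
finger_force: 0.0
```

Call:
drive_tool --series '[[0.0, [0, 0, 0.006], [0, 0, 0]], [0.0, [0, 0, 0.012], [0, 0, 0]], [0.0, [0, 0, 0.016], [0, 0, 0]], [0.0, [0, 0, 0.019], [0, 0, 0]], [0.0, [0, 0, 0.019], [0, 0, 0]]]'

```text
time: 20.95
tool_pos: [0.6004, 0.2218, 0.0532]
ee_rot: [3.141, -0.003, -3.025]
wrist_force: [-3.0, -0.6, 6.5]
width: 0.0002
finger_force: 3.4
```

Contact at TCP 53.2 mm puts the handle top at about 28.2 mm, which is home. One firmer press, then retreat and look.

Call:
drive_tool --series '[[0.0, [0, 0, 0.002], [0, 0, 0]], [0.0, [0, 0, 0.004], [0, 0, 0]], [0.0, [0, 0, 0.004], [0, 0, 0]]]'

```text
time: 21.32
tool_pos: [0.6005, 0.2219, 0.053]
ee_rot: [3.141, -0.002, -3.025]
wrist_force: [-9.4, -3.0, 19.0]
width: 0.0004
finger_force: 9.7
```

Call:
drive_tool --series '[[0.0, [0, 0, -0.04], [0, 0, 0]], [0.0, [0, 0, -0.1], [0, 0, 0]], [0.0, [0, -0.06, -0.14], [0, 0, 0]], [0.0, [0, -0.12, -0.15], [0, 0, 0]], [0.0, [0, -0.18, -0.15], [0, 0, 0]]]'

```text
time: 21.95
tool_pos: [0.6224, 0.0463, 0.1997]
ee_rot: [3.141, 0.002, -3.024]
wrist_force: [-0.1, -0.2, -0.9]
width: 0.0007
finger_force: 0.0
```

Call:
drive_tool --series '[[0.0, [0, -0.06, 0], [0, 0, 0]], [0.0, [0, -0.08, 0], [0, 0, 0]], [0.0, [0, -0.08, 0], [0, 0, 0]]]'

```text
time: 22.32
tool_pos: [0.6307, -0.0327, 0.1969]
ee_rot: [3.14, -0.003, -3.028]
wrist_force: [-0.5, 0.1, -0.3]
width: 0.0005
finger_force: 0.0
```

Run:
```python
from h import *
im=imaging.snapshot("side"); save("pics/c6.png",cv2.resize(im[225:345,225:385],None,fx=5,fy=5,interpolation=cv2.INTER_CUBIC))
```

```text
(no output)
```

View pics/c6.png

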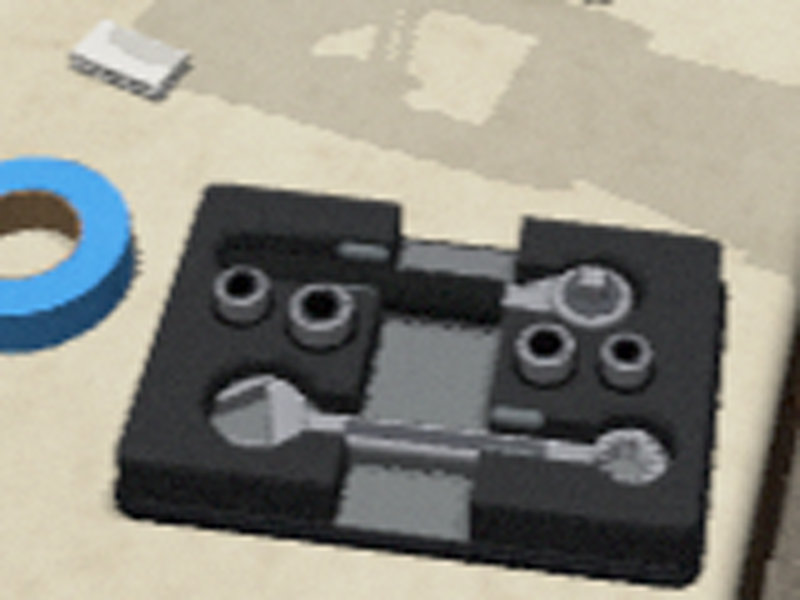

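The final picture shows the ratchet in its cutout, with its head at (592,293) and handle under the lug at (363,250). The wrench lies flat at (215–665, 410–455), and the pad and tape are where they were. I'm handing in.

```bash
python3 -c "
from bench import robot
print(robot.close_job())"
```

```text
the job is handed in; nothing more can be done
None
```

The ratchet and the wrench are both in their own cutouts, pressed past the lugs to the seated height (contact within about 0.3 mm of home), and released. I handed the job in at about 22 s; no verdict was returned.

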